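# Clamp a glued panel square in a twin-screw press

### The job

Slide the glued-up panel fully back against the wooden stop of the twin-screw press. Then turn the two black knobs clockwise, a little at a time and alternately, so that the aluminium pressure bar comes down staying close to level (it must never lean more than about two degrees), until each of its two feet grips the panel with about 50 N, and in no case more than 90 N. The feet are not quite equally long, so go by feel. Let go, leaving the panel clamped against the stop, and the other things on the bench where they are.

Things in the scene. Friction and masses are not known exactly. Their poses are not given: they have to be found in the camera images.
- press: Twin-screw bench press, fixed. Origin: midway between the two screws, on the bench (z = 0). Its x points from the open front (robot's side) to the back, y left, z up. Plywood base under the panel: 30 mm high, x = -122 to +78 mm, y = +-150 mm. Two upright screws at x = 0, y = +-85 mm, and steel posts (radius 8 mm) at x = 0, y = +-134 mm.
- bridge (a point): Centre of the top face of the press's fixed green bridge, 138 mm above the bench. The bridge is 34 mm deep (x), 300 mm wide (y), 20 mm thick, stands on the two posts and carries both knobs.
- stop (a point): Middle of the front face of the dark wooden back stop of the press, at x = +45 mm in the press's frame, 41 mm above the bench. The face is 200 mm wide (y), from 30 to 52 mm above the bench, and faces the robot.
- panel: Loose wooden panel (two pale boards, dark strip between), 150 mm along its x, 210 mm along its y, 24 mm thick, 0.35 to 0.6 kg; origin at the centre of its underside. It lies flat on the press's base under the bar, its axes roughly along the press's, 20 to 38 mm short of the stop and slightly crooked. Posts leave about 20 mm beside it.
- panel_center (a point): Centre of the panel, 12 mm above its underside. When the panel is seated against the stop this is at x = -30 mm in the press's frame and the front edge, parallel to the stop, is at x = -105 mm, 73 mm in front of the pressure bar. It can be pushed home at the middle of the front edge.
- platen: Aluminium pressure bar under the bridge: 64 mm in x, 236 mm in y, 18 mm thick; origin at the centre of its underside, 83 mm above the bench with both knobs at 0; axes along the press's when level. Each end is carried by its screw. It starts level.
- knob_left_grip (a point): On the axis of the left (+y) round black knob at the height to grip, 162 mm above the bench. The knob is 40 mm in diameter, 32 mm high (144 to 176 mm above the bench), axis vertical; it can be gripped at any yaw and stays at its height as it turns. A 5 mm brass collar lies between it and the bridge.
- knob_right_grip (a point): The same for the right (-y) knob.
- knob_left (a joint): Angle of the left knob (rad), 0 to 8, from 0, growing clockwise from above; 1 rad lowers the left end of the bar 4 mm. It stays where left. Turning clockwise takes 0.35 N m with its foot free, plus 0.040 per 10 N of that foot's force (50 N: +0.20). Held still, friction may hide up to 0.35 either way (an overshoot flips it): go by the change from free turning done in the same way.
- knob_right (a joint): The same for the right knob, which carries the right (-y) end of the bar. One knob does not change the force of the other foot.
- foot_left: Left foot, under the bar at the left screw: steel holder 34 mm in diameter, fixed to the bar, origin at the bar's underside, with an adjustable stem and orange rubber pad (30 mm diameter). The pad's lower face is 20 to 24.2 mm below the origin, different each time and for each foot, not measured. From first touch to 50 N takes roughly 0.4 rad of the knob.
- foot_right: The right (-y) foot, the same.
- glue_center (a point): Bystander: white glue bottle, 54 mm diameter, 118 mm high, standing; its centre. Leave it alone.
- file_center (a point): Bystander: flat file with a wooden handle, 270 mm long, 24 mm high, lying; a point at half its length.
- jar_center (a point): Bystander: blue open pot, 72 mm diameter, 85 mm high, standing; its centre.
- tape_center (a point): Bystander: roll of yellow tape, 90 mm diameter, 22 mm high, lying; its centre.

How it is judged:
On the way, in this order (a step that is already met when the one before it is completed fails the run):
1. the panel lies fully back against the stop, square to it (x of panel_center in the frame of press above -0.0335 m and angle between the x axis of panel and the x axis of press, either way round below 0.035 rad), for 0.2 s.
2. both feet grip the panel with over 30 N (contact force between each of foot_left, foot_right and panel above 30 N), for 0.2 s.
At the end, for the whole second after the job is handed in: The panel lies against the stop (centre within 3.5 mm of its seated place, square within 2 degrees), both feet grip it with 30 to 80 N each, the bar is level within 0.033 rad, everything is at rest and the robot has let go (all of step 1 and all of step 2 and contact force between each of foot_left, foot_right and panel below 80 N and angle between platen's own z axis and vertical below 0.033 rad and linear speed of each of platen, panel below 0.005 m/s); the robot touches nothing.
It fails at once if the pressure bar leans more than 0.036 rad (2.1 degrees) (angle between platen's own z axis and vertical above 0.036 rad).
It fails at once if a foot presses on the panel with more than 90 N (contact force between any of foot_left, foot_right and panel above 90 N).
It fails at once if a bystander (glue, file, pot or tape) is moved by more than 20 mm (distance of any of glue_center, file_center, jar_center, tape_center from where it was at the start of the episode above 0.02 m).
It also fails if it takes over 72 s, if anything falls off the work surface, if the arm or the gripper's body presses on something with over 40 N, if the wrist force passes 120 N, or if a joint passes its speed limit or range.

### The arm

A 7-joint arm with a two-finger parallel gripper is mounted at the origin on the work surface. World frame = base frame: x ahead of the robot, y to its left, z up, the work surface at z = 0. Lengths are in m, angles in rad, forces in N, time in s.
With the tool pointing down it reaches from about 0.425 to 1.025 m from the base axis. Payload 9.4 kg.
Tool frame: the origin (TCP) lies on the centre line of the jaws, within the pads' length; the fingertips stand 14 mm ahead of it and the grasp point (between the pads) lies 5 mm behind it (manip.tip_extent is the distance from the TCP to the fingertips, in m); x points along the fingers, y is the direction in which the jaws open and shut, and the axes are right-handed (so a half turn about x gives the same grasp; the last joint's range is limited). The gripper opens to 85 mm and grips with 20 to 120 N. Pads are 22 mm wide; open, the fingers measure 114 mm over their backs; the gripper's body (76 mm by 85 mm) begins 54 mm behind the grasp point. The pads swing forward as they close: fully open they stand 13 mm farther back than shut.
Start: joints at [1.037, 0.599, -0.003, 1.599, 0.002, 0.943, -0.08], TCP at [0.32, -0.651, 0.245] pointing down, gripper open.
Joint ranges: [-2.57, 2.57], [-0.35, 1.97], [-1.29, 1.29], [0.11, 2.56], [-1.05, 4.19], [0.11, 1.86], [-2.63, 2.63]. Speed limits (rad/s): [2.22, 2.22, 3.01, 3.01, 3.14, 3.14, 3.14].

### API

Orientations are given as a rotation vector (axis times angle).
In Python, from plant import manip, vision, order gives the robot as it stands.
- The arm moves only by the shell command python3 -m creep 'ROWS' [OPENING]. ROWS is JSON, a list that holds one entry, the list of rows, each a list of 4 numbers: the shift along the tool's x, y, z in mm, then the turn about the tool's x in rad. In form: [[[dx, dy, dz, yaw], ...]]. A call has 1 to 12 rows; each row is the pose to reach, as a shift and turn from the pose commanded when the call began, along the tool's axes at that moment; what a row does not reach only later rows make up. A row lasts 1/8 s, in which the tool goes at most 62.5 mm and 10.7 degrees, less where a joint would pass 70% of its speed; a pose out of reach is approached as far as the arm can. A call with a gripper value outside its range is refused whole. OPENING is the finger opening in mm, from 0 to 85.4, set as the call begins (- or left out, the last holds). The fingers move at their own pace and stop on an object; the grip force is fixed at half the most. Time passes only in rows, so rows that repeat a pose let the fingers close. It gives the time, the measured TCP pose, the force and the opening at its end, in the units of the state.
- manip.observe(): the state, without advancing time (a new reading comes with each control period).
- vision.get_image(name): name is "scene" or "top" or "wrist"; returns a dict with "frame" (400x640x3 uint8, red, green, blue), "intrinsics" (3x3 intrinsics, pixels), "world_from_camera" (4x4, takes a point from camera to world coordinates). Camera axes: x right, y up, looking along -z (the intrinsics and any distortion apply to the point x, -y, -z); pixel columns grow to the right and rows downward; lengths in m; the calibration is good to about 2 mm. The wrist camera is an equidistant fisheye: a pixel r from the principal point sees the ray r / f radians off the axis. A picture is of the moment at which its call begins. There is no depth.
- order.finish_job(): hands the job in, once; it reports no verdict.
Trained networks look in the newest picture that a camera, given by its name, has taken for a name from the list of things; names that differ only in an ending like _2 or _b are one class to them, and where a whole thing is asked for, a point or a joint stands for the part that bears it (a point fixed in the world has none). Each returns a list of dicts, best first, with "score" (0 to 1); they miss things now and then, are a little off and sometimes report something else, mostly with a low value. They report only what shows in the picture. A call takes as long as a camera call.
- vision.regions_of(camera, target): "mask" (400x640 bool, what is visible of it) and "position" ([column, row] in pixels, amid what is visible of it).
- vision.place_of(camera, target): "position" ([column, row] in pixels: a listed point, or the origin of a listed thing).
The state is a dict: "clock": time; "joints": joint angles; "qvel": joint speeds; "joint_torque": joint torques, N m; "eef_pos": TCP position; "tcp_rot": TCP orientation; "contact_force": force on the tool from outside, world axes, zero at the start; "ft_torque": the same for the moment, N m; "gripper_width": finger opening in m.
Only numpy, scipy, OpenCV 4.12 (cv2) and the standard library are available. Lean on these libraries where they do the work, as an engineer would, in place of code of your own. Each camera call takes 0.05 s, during which the arm holds its last target.

## Working session

There is one attempt and no reset: what is moved stays moved. The work goes in short steps, Python scripts to look and compute and a shell command to move; the robot and the scene stay as the last step left them, time stands still between calls to the robot, and variables do not carry over. Pictures are saved under pics/ and viewed, and the job is handed in when it is done.

```bash
ls; mkdir -p pics
cat > h.py <<'E'
import numpy as np, cv2
from plant import manip, vision, order
from scipy.spatial.transform import Rotation as R
def save(n,f):
    im=vision.get_image(n); cv2.imwrite('pics/'+f,im['frame'][:,:,::-1]); return im
def ray(im,px,fish=False):
    K=np.array(im['intrinsics']);T=np.array(im['world_from_camera'])
    x=(px[0]-K[0,2])/K[0,0];y=(px[1]-K[1,2])/K[1,1]
    if fish:
        r=np.hypot(x,y); s=np.sin(r)/max(r,1e-9); d=np.array([x*s,-y*s,-np.cos(r)])
    else: d=np.array([x,-y,-1.])
    return T[:3,3],T[:3,:3]@d
def atz(im,px,z,fish=False):
    o,d=ray(im,px,fish); return o+d*(z-o[2])/d[2]
E
python3 - <<'E'
from h import *
s=manip.observe(); print({k:np.round(v,3) for k,v in s.items()})
print(manip.tip_extent)
print(R.from_rotvec(s['tcp_rot']).as_matrix().round(3))
for c in ['scene','top','wrist']:
    im=save(c,c+'0.png'); print(c,np.round(im['intrinsics'],1).tolist(),np.round(im['world_from_camera'],3).tolist())
zs=dict(bridge=.138,stop=.041,panel_center=.042,knob_left_grip=.162,knob_right_grip=.162,press=0,panel=.03,platen=.083,glue_center=.059,file_center=.012,jar_center=.0425,tape_center=.011)
for c in ['top','scene']:
    im=vision.get_image(c)
    for t,z in zs.items():
        for r in vision.place_of(c,t)[:2]:
            print(c,t,np.round(r['position'],1),round(r['score'],2),atz(im,r['position'],z).round(4))
E
```

```text
pics
{'clock': np.float64(0.0), 'joints': array([ 1.037,  0.6  , -0.003,  1.6  ,  0.002,  0.943, -0.08 ]), 'qvel': array([0.001, 0.   , 0.002, 0.001, 0.   , 0.001, 0.002]), 'joint_torque': array([-0.0000e+00, -7.7645e+01,  1.5660e+00, -2.5801e+01,  1.2000e-02,
        9.0000e-03, -0.0000e+00]), 'eef_pos': array([ 0.32 , -0.65 ,  0.244]), 'tcp_rot': array([ 1.968,  0.459, -1.969]), 'contact_force': array([ 0.6  , -0.218,  0.619]), 'ft_torque': array([-0.045, -0.013, -0.006]), 'gripper_width': np.float64(0.085)}
0.014
[[-0.001  0.441 -0.897]
 [ 0.001 -0.897 -0.441]
 [-1.    -0.002  0.   ]]
scene [[425.0, 0.0, 320.6], [0.0, 425.0, 194.0], [0.0, 0.0, 1.0]] [[0.18, -0.843, 0.507, 1.128], [0.984, 0.153, -0.095, -0.081], [0.002, 0.515, 0.857, 1.113], [0.0, 0.0, 0.0, 1.0]]
top [[486.8, 0.0, 314.3], [0.0, 486.8, 191.8], [0.0, 0.0, 1.0]] [[0.006, 0.994, -0.107, 0.428], [-1.0, 0.005, -0.012, 0.006], [-0.012, 0.107, 0.994, 1.26], [0.0, 0.0, 0.0, 1.0]]
wrist [[309.7, 0.0, 325.4], [0.0, 309.7, 193.6], [0.0, 0.0, 1.0]] [[0.441, 0.856, 0.27, 0.389], [-0.897, 0.421, 0.132, -0.616], [-0.0, -0.301, 0.9
[... 1550 characters left out ...]
4.1] 0.73 [ 0.649  -0.1672  0.162 ]
scene knob_right_grip [190.1 184.5] 0.43 [ 0.4757 -0.3103  0.162 ]
scene press [285.4 256.2] 0.91 [ 0.6532 -0.0921  0.    ]
scene press [249.9 231.8] 0.16 [ 0.5596 -0.1829  0.    ]
scene platen [287.5 243.5] 0.58 [ 0.654  -0.0809  0.083 ]
scene platen [319.7 231. ] 0.27 [0.6332 0.0094 0.083 ]
scene glue_center [448.1 190.9] 0.98 [0.5612 0.402  0.059 ]
scene file_center [193.7 186. ] 0.84 [ 0.3802 -0.3357  0.012 ]
scene file_center [285.1 244. ] 0.17 [ 0.6216 -0.0877  0.012 ]
scene jar_center [171.  263.3] 0.87 [ 0.6368 -0.3954  0.0425]
scene tape_center [412.9 163.6] 0.86 [0.4187 0.3481 0.011 ]
scene tape_center [248.9 234.2] 0.28 [ 0.5723 -0.1854  0.011 ]
```

View pics/top0.png

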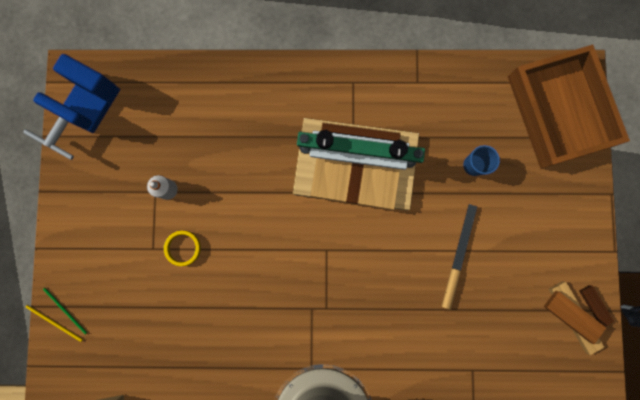

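View pics/scene0.png

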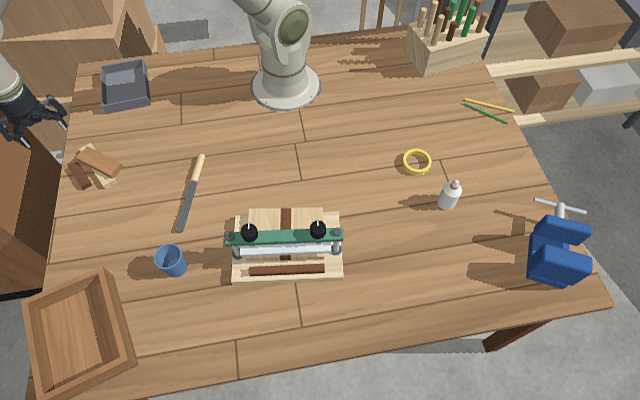

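View pics/wrist0.png

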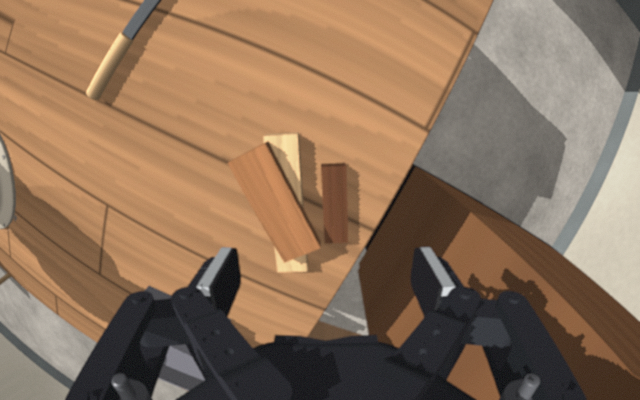

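Top shows the knobs at about (325,139) and (399,149), with the panel's front edge at row 200. Scene agrees. I'll move above the press front for a close wrist view.

```bash
python3 -m creep '[[[-6,-39,-41,-0.1],[-12,-78,-82,-0.2],[-18,-117,-123,-0.3],[-24,-156,-164,-0.4],[-30,-195,-205,-0.5],[-36,-234,-246,-0.6],[-42,-273,-287,-0.7],[-48,-312,-328,-0.8],[-54,-351,-370,-0.9],[-60,-387,-413,-0.97],[-60,-387,-413,-0.97]]]' 0
python3 - <<'E'
from h import *
s=manip.observe(); print(s['clock'],s['joints'].round(3),s['eef_pos'].round(4)); print(R.from_rotvec(s['tcp_rot']).as_matrix().round(3))
im=save('wrist','w1.png'); np.save('w1.npy',dict(im),allow_pickle=True)
zs=dict(bridge=.138,stop=.041,panel_center=.042,knob_left_grip=.162,knob_right_grip=.162,press=0,panel=.03,platen=.083,foot_left=.083,foot_right=.083)
for t,z in zs.items():
    for r in vision.place_of('wrist',t)[:2]:
        print(t,np.round(r['position'],1),round(r['score'],2),atz(im,r['position'],z,True).round(4))
E
```

```text
clock: 2.82
eef_pos: [0.5216, -0.1165, 0.3061]
tcp_rot: [1.311, 1.141, -1.306]
contact_force: [-0.6, -0.4, -0.1]
gripper_width: 0.0006
2.825 [ 0.396  0.321 -0.367  1.949  0.143  0.895 -0.181] [ 0.5216 -0.1165  0.3061]
[[ 0.002  0.991 -0.136]
 [ 0.002 -0.136 -0.991]
 [-1.     0.002 -0.002]]
bridge [451.8 130. ] 0.62 [ 0.6565 -0.0834  0.138 ]
stop [454.6 126.9] 0.72 [ 0.7016 -0.0936  0.041 ]
panel_center [386.  125.5] 0.56 [ 0.6059 -0.0828  0.042 ]
knob_left_grip [464.4  52.4] 0.9 [ 0.6672 -0.0074  0.162 ]
knob_right_grip [456.1 219.3] 0.9 [ 0.6493 -0.1708  0.162 ]
press [416.9 120. ] 0.71 [ 0.6603 -0.084  -0.    ]
panel [384.6 122.9] 0.91 [ 0.6066 -0.0805  0.03  ]
platen [435.1 127.8] 0.65 [ 0.6579 -0.0869  0.083 ]
foot_right [433.4 128.8] 0.45 [ 0.6556 -0.0879  0.083 ]
```

View pics/w1.png

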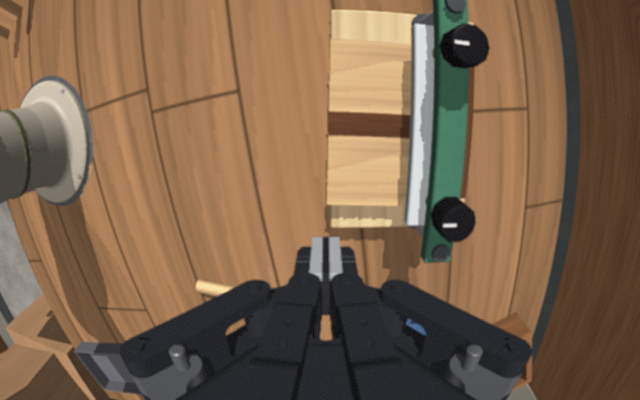

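Wrist shows knob tops at (465,46) and (454,219), panel front edge along column ~329 (rows 40–205), and bridge bolts near (455,4) and (441,253).

Run:
```python
from h import *
im=np.load('w1.npy',allow_pickle=True).item()
for n,p,z in [('kL',(465,46),.176),('kR',(454,219),.176),('bL',(455,4),.14),('bR',(441,253),.14),('panelFL',(331,39),.054),('panelFR',(327,205),.054),('baseL',(331,11),.03),('baseR',(332,227),.03),('bridgeFrontR',(424,262),.138),('bridgeFL',(434,0),.138)]:
    print(n,atz(im,p,z,True).round(4))
im=vision.get_image('top')
f=im['frame'][105:225,270:450,::-1]; cv2.imwrite('pics/topc.png',cv2.resize(f,None,fx=4.4,fy=4.4,interpolation=cv2.INTER_CUBIC))
```

```text
kL [ 0.6617 -0.0032  0.176 ]
kR [ 0.641  -0.1634  0.176 ]
bL [0.6757 0.0469 0.14  ]
bR [ 0.6411 -0.2205  0.14  ]
panelFL [0.5501 0.0334 0.054 ]
panelFR [ 0.5169 -0.1749  0.054 ]
baseL [0.5566 0.0766 0.03  ]
baseR [ 0.5186 -0.2174  0.03  ]
bridgeFrontR [ 0.6211 -0.2298  0.138 ]
bridgeFL [0.654  0.0514 0.138 ]
```

View pics/topc.png

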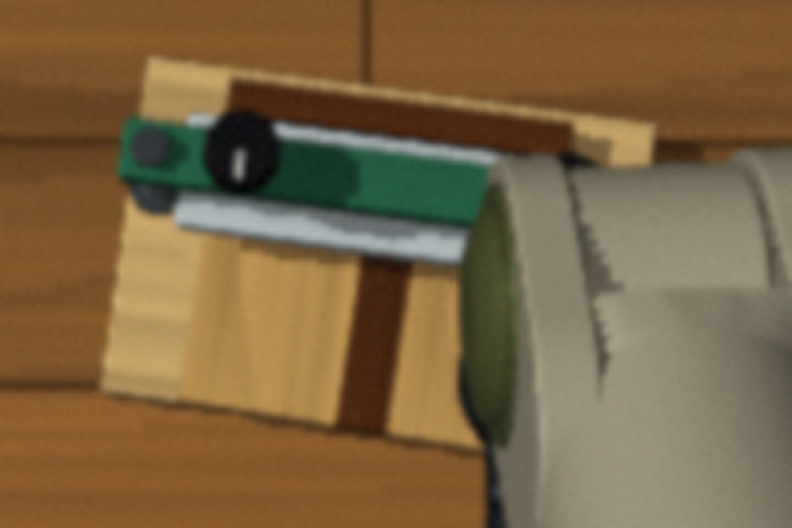

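Press ≈ (0.6585, −0.087), yaw −0.129. The panel's front edge is 21 mm short and about 0.03 rad crooked. I'll descend in front of it with closed fingers.

```bash
python3 -m creep '[[[50,-5,-10,0],[100,-10,-20,0],[150,-14,-30,0],[200,-19,-39,0],[240,-23,-47,0],[254,-23,-47,0],[254,-23,-47,0]]]' 0
python3 - <<'E'
from h import *
s=manip.observe(); p=s['eef_pos'];a=-.129;d=p[:2]-[.6585,-.087]
print(p,'press',d@[np.cos(a),np.sin(a)],d@[-np.sin(a),np.cos(a)]); print(R.from_rotvec(s['tcp_rot']).as_matrix().round(3),s['contact_force'])
save('wrist','w2.png')
E
```

```text
clock: 4.3
eef_pos: [0.5038, -0.0715, 0.051]
tcp_rot: [1.314, 1.138, -1.315]
contact_force: [-0.2, -0.2, 0.2]
gripper_width: -0.0001
[ 0.50379784 -0.07153777  0.05102403] press -0.15540584775448305 -0.004567516392288439
[[-0.001  0.99  -0.143]
 [-0.    -0.143 -0.99 ]
 [-1.    -0.001  0.   ]] [-0.22457651 -0.1816449   0.20604265]
```

View pics/w2.png

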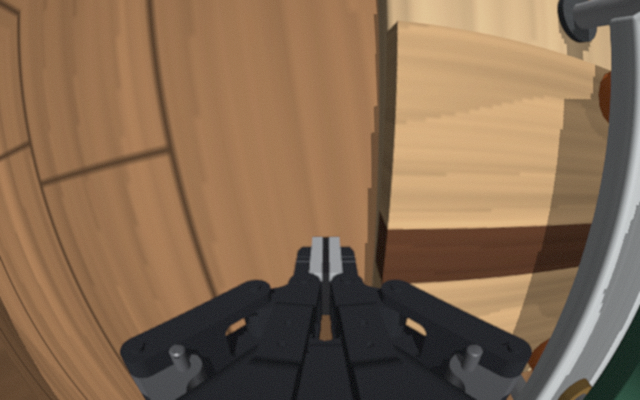

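```bash
python3 -m creep '[[[0,6,-4,0],[0,11,-4,0],[0,15,-4,0],[0,19,-4,0],[0,22,-4,0],[0,25,-4,0],[0,28,-4,0],[0,31,-4,0],[0,33,-4,0]]]' 0
python3 - <<'E'
from h import *
s=manip.observe(); p=s['eef_pos'];a=-.129;d=p[:2]-[.6585,-.087]
print(p,'press',d@[np.cos(a),np.sin(a)],d@[-np.sin(a),np.cos(a)]);print(s['contact_force'])
save('wrist','w3.png')
E
```

```text
clock: 5.48
eef_pos: [0.536, -0.0724, 0.0512]
tcp_rot: [1.313, 1.139, -1.316]
contact_force: [-5.4, 0.7, 3.7]
gripper_width: 0.0
[ 0.53598639 -0.07235498  0.05122954] press -0.12337961832328447 -0.001237122618641187
[-5.40948577  0.67225926  3.66091736]
```

View pics/w3.png

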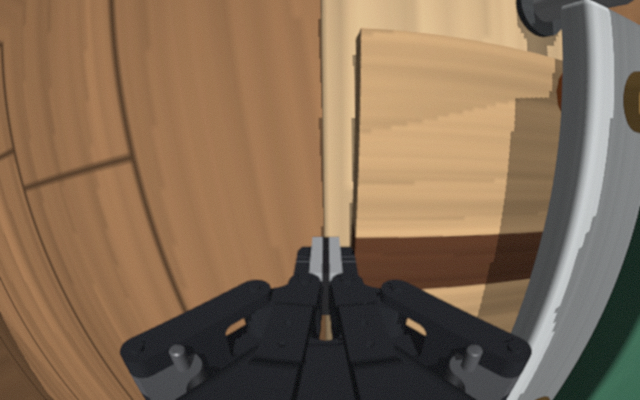

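```bash
python3 -m creep '[[[0,1,0,0],[0,2,0,0],[0,2.5,0,0],[0,2.5,0,0]]]' 0
python3 -m creep '[[[0,1,0,0],[0,2,0,0],[0,2,0,0]]]' 0
```

```text
clock: 6.02
eef_pos: [0.5369, -0.0725, 0.0511]
tcp_rot: [1.312, 1.14, -1.318]
contact_force: [-9.8, 2.5, 9.1]
gripper_width: -0.0002
clock: 6.4
eef_pos: [0.5371, -0.0727, 0.051]
tcp_rot: [1.31, 1.142, -1.321]
contact_force: [-14.5, 2.3, 11.3]
gripper_width: 0.0
```

```bash
python3 -m creep '[[[0,1,0,0],[0,2,0,0],[0,3,0,0],[0,3,0,0]]]' 0
python3 - <<'E'
from h import *
im=save('wrist','w4.png'); np.save('w4.npy',dict(im),allow_pickle=True)
save('scene','s4.png')
f=cv2.imread('pics/s4.png')[190:300,205:365]; cv2.imwrite('pics/s4c.png',cv2.resize(f,None,fx=5,fy=5,interpolation=cv2.INTER_CUBIC))
E
```

```text
clock: 6.9
eef_pos: [0.5375, -0.0732, 0.051]
tcp_rot: [1.307, 1.145, -1.324]
contact_force: [-21.9, 3.3, 18.5]
gripper_width: -0.0001
```

View pics/s4c.png

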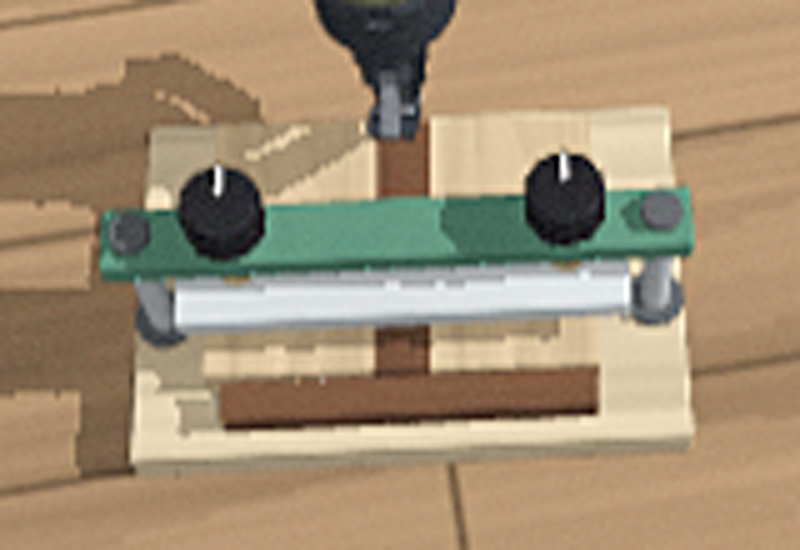

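View pics/w4.png

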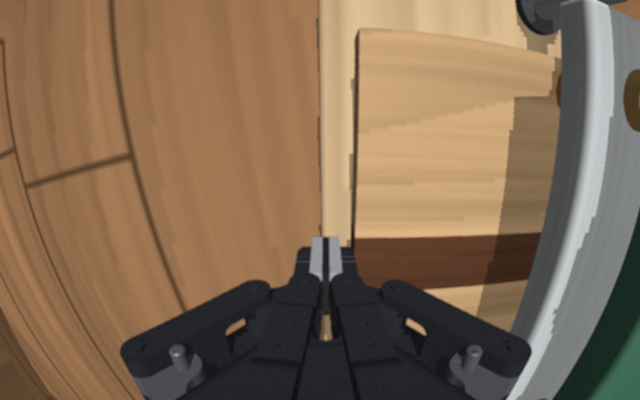

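Run:
```python
from h import *
im=np.load('w4.npy',allow_pickle=True).item()
P={}
for n,p,z in [('b1',(319,20),.03),('b2',(321,120),.03),('b3',(323,200),.03),('p1',(359,31),.054),('p2',(355,130),.054),('p3',(354,235),.054)]:
    P[n]=atz(im,p,z,True); print(n,P[n].round(4))
d=P['b1']-P['b3'];e=P['p1']-P['p3']
print(-np.arctan2(d[0],d[1]),-np.arctan2(e[0],e[1]))
u=d[:2]/np.linalg.norm(d[:2]); n=np.array([u[1],-u[0]])
for k in ['p1','p2','p3']: print(k,(P[k]-P['b2'])[:2]@n)
f=im['frame'][0:260,290:420,::-1]; cv2.imwrite('pics/w4c.png',cv2.resize(f,None,fx=2.3,fy=2.3,interpolation=cv2.INTER_CUBIC))
```

```text
b1 [0.5512 0.0424 0.03  ]
b2 [ 0.545  -0.0066  0.03  ]
b3 [ 0.5401 -0.0469  0.03  ]
p1 [0.5662 0.0294 0.054 ]
p2 [ 0.559  -0.0109  0.054 ]
p3 [ 0.5531 -0.0573  0.054 ]
-0.1234721737120285 -0.14962333829172395
p1 0.016568350817272457
p2 0.01439325260470372
p3 0.01427415343650107
```

View pics/w4c.png

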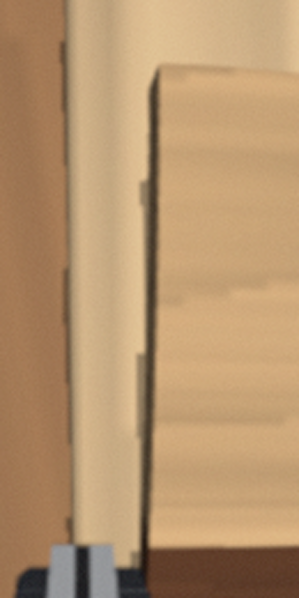

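The panel looks about 0.02 rad crooked, with its right half lagging. I'll back off and nudge it right of centre.

```bash
python3 -m creep '[[[0,-10,0,0],[-2,-20,0,0],[-2,-20,25,0],[-2,-20,45,0],[-2,-16,45,0],[-2,-12,45,0],[-2,-10,45,0],[-2,-8,45,0],[-2,-7,45,0],[-2,-6,45,0],[-2,-5,45,0]]]' 0
python3 - <<'E'
from h import *
s=manip.observe(); p=s['eef_pos'];a=-.129;d=p[:2]-[.6585,-.087]
print(p,'press',d@[np.cos(a),np.sin(a)],d@[-np.sin(a),np.cos(a)]);print(s['contact_force'])
save('wrist','w5.png')
E
```

```text
clock: 8.38
eef_pos: [0.532, -0.117, 0.0532]
tcp_rot: [1.313, 1.139, -1.316]
contact_force: [-4.2, 0.5, 2.2]
gripper_width: 0.0
[ 0.53200604 -0.11704644  0.0531567 ] press -0.12157767290993488 -0.046069289150271524
[-4.23996939  0.50977476  2.23147202]
```

View pics/w5.png

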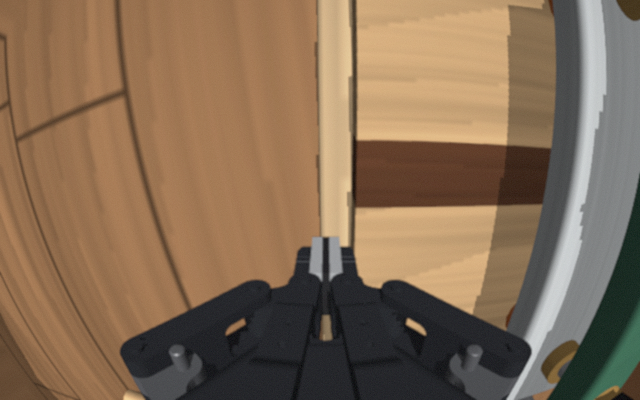

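```bash
python3 -m creep '[[[0,1,0,0],[0,2,0,0],[0,3,0,0],[0,4,0,0],[0,5,0,0],[0,5,0,0]]]' 0
python3 -m creep '[[[0,-10,0,0],[-10,-30,-10,0],[-60,-40,-60,0],[-110,-40,-80,0],[-160,-30,-80,0],[-200,-20,-70,0],[-240,0,-60,0],[-240,0,-60,0]]]' 85
python3 - <<'E'
from h import *
s=manip.observe(); print(s['eef_pos'],R.from_rotvec(s['tcp_rot']).as_matrix().round(3))
im=save('wrist','w6.png'); np.save('w6.npy',dict(im),allow_pickle=True)
for t,z in dict(bridge=.138,panel_center=.042,knob_left_grip=.162,knob_right_grip=.162).items():
    for r in vision.place_of('wrist',t)[:1]:
        print(t,np.round(r['position'],1),round(r['score'],2),atz(im,r['position'],z,True).round(4))
E
```

```text
clock: 9.18
eef_pos: [0.5329, -0.1176, 0.053]
tcp_rot: [1.309, 1.143, -1.322]
contact_force: [-17.0, 3.4, 13.7]
gripper_width: -0.0001
clock: 10.18
eef_pos: [0.5498, -0.0595, 0.2966]
tcp_rot: [1.32, 1.13, -1.31]
contact_force: [-1.1, 0.0, -0.0]
gripper_width: 0.0848
[ 0.5497974  -0.059492    0.29658221] [[ 0.008  0.989 -0.146]
 [-0.001 -0.146 -0.989]
 [-1.     0.008 -0.001]]
bridge [432.2 187.9] 0.69 [ 0.6575 -0.0833  0.138 ]
panel_center [382.7 172.3] 0.59 [ 0.6235 -0.0858  0.042 ]
knob_left_grip [447.8 108.4] 0.73 [ 0.6698 -0.0032  0.162 ]
```

View pics/w6.png

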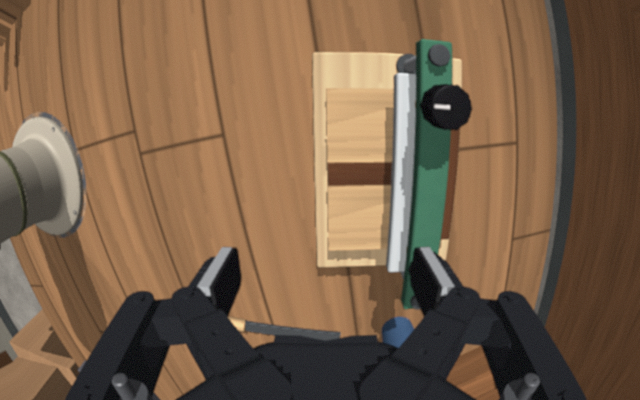

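Run:
```python
from h import *
im=np.load('w6.npy',allow_pickle=True).item()
f=im['frame'][40:290,300:480,::-1]; cv2.imwrite('pics/w6c.png',cv2.resize(f,None,fx=2.4,fy=2.4,interpolation=cv2.INTER_CUBIC))
g=cv2.cvtColor(im['frame'],cv2.COLOR_RGB2LAB).astype(float)
# edge profile per row: columns 305-340
P=[];B=[]
for r in range(95,245,10):
    row=cv2.GaussianBlur(g[r-3:r+4].mean(0),(1,3),0)
    prof=g[r-3:r+4,305:345,0].mean(0); prof2=g[r-3:r+4,305:345,2].mean(0)
    d=np.abs(np.diff(prof)); print(r,[(305+i,round(d[i])) for i in np.argsort(-d)[:4]])
```

```text
95 [(np.int64(313), 24), (np.int64(325), 15), (np.int64(314), 13), (np.int64(312), 11)]
105 [(np.int64(313), 31), (np.int64(324), 25), (np.int64(314), 20), (np.int64(326), 19)]
115 [(np.int64(313), 29), (np.int64(325), 20), (np.int64(314), 17), (np.int64(312), 14)]
125 [(np.int64(313), 32), (np.int64(325), 25), (np.int64(314), 18), (np.int64(324), 17)]
135 [(np.int64(313), 24), (np.int64(314), 21), (np.int64(325), 14), (np.int64(312), 10)]
145 [(np.int64(314), 28), (np.int64(325), 21), (np.int64(313), 17), (np.int64(324), 15)]
155 [(np.int64(314), 35), (np.int64(325), 22), (np.int64(327), 18), (np.int64(315), 17)]
165 [(np.int64(326), 32), (np.int64(314), 32), (np.int64(325), 31), (np.int64(315), 17)]
175 [(np.int64(327), 53), (np.int64(326), 48), (np.int64(314), 33), (np.int64(315), 19)]
185 [(np.int64(326), 34), (np.int64(327), 34), (np.int64(315), 19), (np.int64(314), 17)]
195 [(np.int64(325), 31), (np.int64(315), 28), (np.int64(327), 18), (np.int64(316), 16)]
205 [(np.int64(315), 32), (np.int64(316), 21), (np.int64(326), 20), (np.int64(325), 14)]
215 [(np.int64(315), 37), (np.int64(326), 23), (np.int64(316), 22), (np.int64(313), 11)]
225 [(np.int64(315), 31), (np.int64(326), 26), (np.int64(316), 22), (np.int64(328), 16)]
235 [(np.int64(316), 23), (np.int64(317), 15), (np.int64(315), 15), (np.int64(327), 9)]
```

View pics/w6c.png

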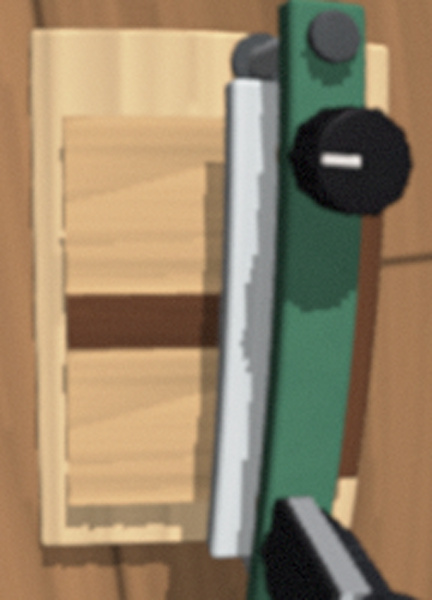

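Run:
```python
from h import *
im=np.load('w6.npy',allow_pickle=True).item()
g=cv2.cvtColor(im['frame'],cv2.COLOR_RGB2GRAY).astype(int)
for r in (100,120,150,175,200,225,240): print(r,g[r,308:334].tolist())
A=lambda p,z:atz(im,p,z,True)[:2]
b1,b2=A((313.7,105),.03),A((315.8,225),.03)
d=b1-b2; print('base yaw',-np.arctan2(d[0],d[1]))
u=d/np.linalg.norm(d);n=np.array([u[1],-u[0]])
for p in [(326.5,95),(326.5,120),(327,150),(327.5,175),(328,200),(328,225)]: print(p,(A(p,.054)-b1)@n)
for p in [(439,55)]: print('boltL',A(p,.14))
print('knobtop',A((446.5,106.5),.176))
```

```text
100 [138, 142, 140, 139, 137, 142, 175, 191, 190, 189, 184, 181, 184, 189, 195, 199, 201, 186, 168, 172, 182, 182, 183, 182, 181, 183]
120 [136, 134, 136, 132, 124, 138, 174, 191, 192, 191, 187, 184, 185, 189, 194, 201, 203, 189, 167, 167, 176, 180, 179, 180, 177, 177]
150 [138, 137, 135, 137, 133, 124, 139, 174, 193, 196, 190, 187, 185, 186, 185, 188, 188, 175, 150, 150, 164, 174, 177, 175, 175, 176]
175 [139, 140, 140, 142, 135, 125, 136, 171, 191, 193, 192, 190, 186, 186, 188, 193, 195, 201, 191, 141, 89, 72, 71, 73, 71, 73]
200 [136, 133, 137, 137, 140, 135, 126, 134, 169, 192, 194, 192, 189, 188, 189, 196, 198, 188, 155, 143, 163, 181, 182, 183, 184, 180]
225 [130, 133, 133, 134, 136, 131, 122, 128, 161, 187, 194, 194, 190, 187, 189, 191, 198, 206, 195, 169, 167, 185, 190, 188, 187, 189]
240 [128, 128, 132, 132, 133, 131, 134, 131, 140, 167, 187, 192, 191, 188, 188, 191, 198, 206, 195, 172, 163, 174, 176, 176, 176, 175]
base yaw -0.1374062694087343
(326.5, 95) 0.01594662516434643
(326.5, 120) 0.01569738694205453
(327, 150) 0.01600930934548907
(327.5, 175) 0.016393961179500663
(328, 200) 0.01680839826369129
(328, 225) 0.016607276354177337
boltL [0.67603519 0.04754793]
knobtop [ 6.62952037e-01 -3.89736575e-04]
```

The panel is seated: a 16.0–16.8 mm margin along its whole edge against the expected 17, and square. Next, the left knob.

```bash
cat >> h.py <<'E'
OR=np.array([.6585,-.087]);PY=-.131
def st():
    s=manip.observe(); M=R.from_rotvec(s['tcp_rot']).as_matrix()
    print('t',round(s['clock'],2),'p',s['eef_pos'].round(4),'yaw',round(np.arctan2(M[1,1],M[0,1])-PY,3),'F',s['contact_force'].round(1),'T',s['ft_torque'].round(3),'j7',s['joints'][6].round(2),'w',round(s['gripper_width'],4)); return s,M
def to(p):
    s,M=st(); d=M.T@(np.array(p)-s['eef_pos']); print('tool mm',(1000*d).round(1)); return s,M
E
python3 -m creep '[[[20,25,-18,-0.11],[40,50,-36,-0.22],[60,75,-55,-0.33],[75,95,-66,-0.43],[82,110,-74,-0.43],[82,110,-74,-0.43]]]' 65
python3 - <<'E'
from h import *
to([.6695,-.0022,.156])
im=save('wrist','w7.png')
for t,z in dict(bridge=.138,knob_left_grip=.162,knob_right_grip=.162).items():
    for r in vision.place_of('wrist',t)[:2]:
        print(t,np.round(r['position'],1),round(r['score'],2),atz(im,r['position'],z,True).round(4))
E
```

```text
clock: 11.18
eef_pos: [0.6661, -0.0003, 0.2102]
tcp_rot: [0.997, 1.332, -0.998]
contact_force: [-0.3, -0.8, -0.0]
gripper_width: 0.0652
t 11.18 p [ 6.661e-01 -3.000e-04  2.102e-01] yaw 0.416 F [-0.3 -0.8 -0. ] T [ 0.023  0.046 -0.008] j7 -0.1 w 0.0652
tool mm [54.2  2.8  2.8]
bridge [283.6 301.5] 0.93 [ 0.6559 -0.0847  0.138 ]
knob_left_grip [327.3 230.8] 0.56 [ 0.6686 -0.0031  0.162 ]
```

View pics/w7.png

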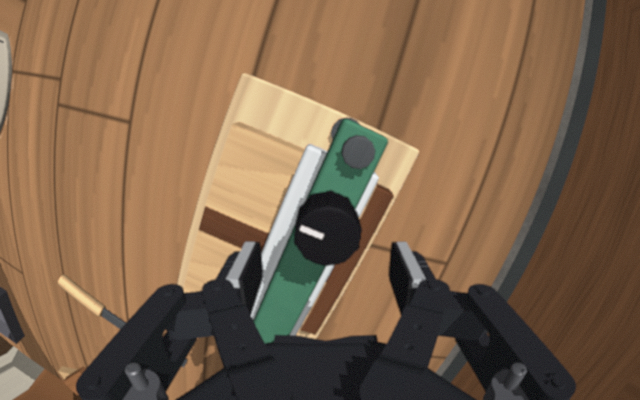

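```bash
python3 -m creep '[[[20,2,3,0],[40,2,3,0],[54,2,3,0],[54,2,3,0]]]' 65
python3 -m creep '[[[0,0,0,0],[0,0,0,0],[0,0,0,0]]]' 0
python3 - <<'E'
from h import *
st()
E
```

```text
clock: 11.88
eef_pos: [0.6678, -0.0032, 0.1554]
tcp_rot: [0.995, 1.334, -0.998]
contact_force: [-0.4, 0.0, -0.6]
gripper_width: 0.0648
clock: 12.25
eef_pos: [0.6682, -0.0033, 0.1581]
tcp_rot: [0.995, 1.331, -0.997]
contact_force: [-6.0, -1.3, 5.9]
gripper_width: 0.0383
t 12.25 p [ 0.6682 -0.0033  0.1581] yaw 0.417 F [-6.  -1.3  5.9] T [-0.161  1.152 -0.002] j7 -0.12 w 0.0383
```

```bash
python3 -m creep '[[[0,0,0,0.1],[0,0,0,0.2],[0,0,0,0.3],[0,0,0,0.4],[0,0,0,0.5]]]' 0 >/dev/null; python3 -c 'from h import *;st()'
python3 -m creep '[[[0,0,0,0.1],[0,0,0,0.2]]]' 0 >/dev/null; python3 -c 'from h import *;st()'
python3 -m creep '[[[0,0,0,0.1],[0,0,0,0.2]]]' 0 >/dev/null; python3 -c 'from h import *;st()'
```

```text
t 12.88 p [ 0.6672 -0.0033  0.1581] yaw -0.085 F [-9.1 -1.   8.6] T [-0.065  1.886  0.399] j7 -0.52 w 0.0387
t 13.12 p [ 0.6668 -0.0032  0.1581] yaw -0.285 F [-9.6  0.1 10.2] T [0.014 2.074 0.41 ] j7 -0.67 w 0.0386
t 13.38 p [ 0.6665 -0.003   0.1581] yaw -0.485 F [-10.9   0.7  10.8] T [0.159 2.362 0.344] j7 -0.83 w 0.0387
```

```bash
python3 -m creep '[[[0,0,0,0],[0,0,0,0],[-25,0,0,0],[-52,0,0,-0.1],[-52,24,45,-0.28],[-52,50,95,-0.46],[-52,72,135,-0.64],[-52,80,150,-0.82],[-52,80,150,-0.9],[-52,80,150,-0.9]]]' 65
python3 - <<'E'
from h import *
to([.6473,-.1712,.156])
im=save('wrist','w8.png')
for t,z in dict(bridge=.138,knob_left_grip=.162,knob_right_grip=.162).items():
    for r in vision.place_of('wrist',t)[:2]:
        print(t,np.round(r['position'],1),round(r['score'],2),atz(im,r['position'],z,True).round(4))
E
```

```text
clock: 14.62
eef_pos: [0.6479, -0.1726, 0.2092]
tcp_rot: [0.997, 1.33, -0.996]
contact_force: [0.4, 1.0, -0.4]
gripper_width: 0.0651
t 14.62 p [ 0.6479 -0.1726  0.2092] yaw 0.416 F [ 0.4  1.  -0.4] T [ 0.05   0.009 -0.027] j7 0.17 w 0.0651
tool mm [53.2 -0.2 -1.5]
bridge [377.  89.] 0.65 [ 0.6566 -0.0824  0.138 ]
knob_right_grip [320.8 226.5] 0.88 [ 0.6457 -0.1734  0.162 ]
```

View pics/w8.png

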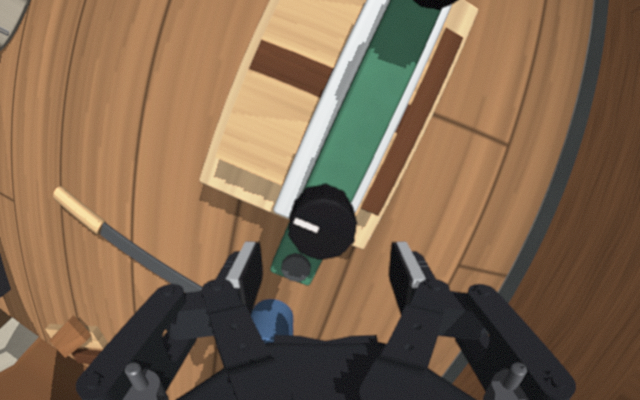

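```bash
python3 -m creep '[[[20,-1,0,0],[40,-1,0,0],[53,-1,0,0],[53,-1,0,0]]]' 65
python3 -m creep '[[[0,0,0,0],[0,0,0,0],[0,0,0,0]]]' 0
python3 -c 'from h import *;st()'
python3 -m creep '[[[0,0,0,0.1],[0,0,0,0.2],[0,0,0,0.3],[0,0,0,0.4],[0,0,0,0.5]]]' 0 >/dev/null; python3 -c 'from h import *;st()'
python3 -m creep '[[[0,0,0,0.1],[0,0,0,0.2]]]' 0 >/dev/null; python3 -c 'from h import *;st()'
python3 -m creep '[[[0,0,0,0.1],[0,0,0,0.2]]]' 0 >/dev/null; python3 -c 'from h import *;st()'
```

```text
clock: 15.32
eef_pos: [0.6462, -0.1719, 0.1549]
tcp_rot: [0.995, 1.333, -0.997]
contact_force: [-0.4, 0.0, -0.0]
gripper_width: 0.0649
clock: 15.7
eef_pos: [0.6461, -0.1725, 0.1571]
tcp_rot: [0.995, 1.331, -0.997]
contact_force: [-5.6, -0.3, 5.3]
gripper_width: 0.0388
t 15.7 p [ 0.6461 -0.1725  0.1571] yaw 0.417 F [-5.6 -0.3  5.3] T [-0.031  1.058  0.005] j7 0.14 w 0.0388
t 16.32 p [ 0.6448 -0.1726  0.1571] yaw -0.086 F [-11.2   0.3   8.1] T [-0.037  2.029  0.35 ] j7 -0.25 w 0.0385
t 16.57 p [ 0.6442 -0.1724  0.1571] yaw -0.286 F [-12.    0.5  10. ] T [0.077 2.352 0.397] j7 -0.41 w 0.0384
t 16.82 p [ 0.6438 -0.1722  0.1571] yaw -0.486 F [-13.9   1.3  12.5] T [0.264 2.723 0.369] j7 -0.56 w 0.0389
```

```bash
python3 -m creep '[[[0,0,0,0],[0,0,0,0],[-25,0,0,0],[-50,0,0,-0.1],[-50,-24,-45,-0.28],[-50,-50,-95,-0.46],[-50,-72,-135,-0.64],[-50,-80,-150,-0.82],[-40,-80,-150,-0.9],[-20,-80,-150,-0.9],[0,-80,-150,-0.9],[0,-80,-150,-0.9]]]' 65
python3 -c 'from h import *;st()'
python3 -m creep '[[[0,0,0,0],[0,0,0,0],[0,0,0,0]]]' 0
python3 -c 'from h import *;st()'
python3 -m creep '[[[0,0,0,0.1],[0,0,0,0.2]]]' 0 >/dev/null; python3 -c 'from h import *;st()'
python3 -m creep '[[[0,0,0,0.1]]]' 0 >/dev/null; python3 -c 'from h import *;st()'
python3 -m creep '[[[0,0,0,0.1]]]' 0 >/dev/null; python3 -c 'from h import *;st()'
```

```text
clock: 18.32
eef_pos: [0.6666, -0.004, 0.1538]
tcp_rot: [0.995, 1.333, -0.999]
contact_force: [0.6, -0.1, -0.8]
gripper_width: 0.0651
t 18.32 p [ 0.6666 -0.004   0.1538] yaw 0.416 F [ 0.6 -0.1 -0.8] T [-0.02  -0.029  0.015] j7 -0.1 w 0.0651
clock: 18.7
eef_pos: [0.6682, -0.0034, 0.1569]
tcp_rot: [0.997, 1.33, -0.995]
contact_force: [1.0, -0.3, 1.3]
gripper_width: 0.0387
t 18.7 p [ 0.6682 -0.0034  0.1569] yaw 0.417 F [ 1.  -0.3  1.3] T [ 0.074 -0.019  0.001] j7 -0.1 w 0.0387
t 18.95 p [ 0.6678 -0.0036  0.1569] yaw 0.214 F [-1.8 -0.7  2.2] T [-0.044  0.39   0.38 ] j7 -0.26 w 0.0386
t 19.07 p [ 0.6676 -0.0035  0.1569] yaw 0.115 F [-2.5 -0.5  3.6] T [-0.071  0.508  0.312] j7 -0.34 w 0.0388
t 19.2 p [ 0.6674 -0.0035  0.1569] yaw 0.015 F [-3.3  0.   3.7] T [-0.016  0.607  0.311] j7 -0.42 w 0.0389
```

```bash
for i in 1 2 ; do python3 -m creep '[[[0,0,0,0.1]]]' 0 >/dev/null; python3 -c 'from h import *;st()'; done
python3 -m creep '[[[0,0,0,0.1]]]' 0 >/dev/null; python3 -c 'from h import *;st()'
python3 -m creep '[[[0,0,0,0.1]]]' 0 >/dev/null; python3 -c 'from h import *;st()'
python3 -m creep '[[[0,0,0,0.1]]]' 0 >/dev/null; python3 -c 'from h import *;st()'
```

```text
t 19.32 p [ 0.6672 -0.0035  0.1569] yaw -0.085 F [-4.5 -0.1  4.3] T [0.034 0.776 0.321] j7 -0.49 w 0.0386
t 19.45 p [ 0.667  -0.0035  0.1569] yaw -0.185 F [-4.4  0.5  4.8] T [0.01  0.953 0.354] j7 -0.57 w 0.0386
t 19.57 p [ 0.6668 -0.0034  0.1569] yaw -0.285 F [-5.7 -0.3  5.1] T [0.04  1.072 0.38 ] j7 -0.65 w 0.038
t 19.7 p [ 0.6665 -0.0033  0.1569] yaw -0.385 F [-5.6  0.1  5.6] T [0.145 1.193 0.433] j7 -0.72 w 0.0386
t 19.82 p [ 0.6664 -0.0032  0.1569] yaw -0.485 F [-7.1  1.4  6. ] T [0.143 1.301 0.382] j7 -0.8 w 0.0388
```

```bash
python3 -m creep '[[[0,0,0,0],[0,0,0,0],[-25,0,0,0],[-50,0,0,-0.1],[-50,24,45,-0.28],[-50,50,95,-0.46],[-50,72,135,-0.64],[-50,80,150,-0.82],[-40,80,150,-0.9],[-20,80,150,-0.9],[0,80,150,-0.9],[0,80,150,-0.9]]]' 65
python3 -c 'from h import *;st()'
python3 -m creep '[[[0,0,0,0],[0,0,0,0],[0,0,0,0]]]' 0
python3 -c 'from h import *;st()'
python3 -m creep '[[[0,0,0,0.1],[0,0,0,0.2]]]' 0 >/dev/null; python3 -c 'from h import *;st()'
for i in 1 2 3 4; do python3 -m creep '[[[0,0,0,0.1]]]' 0 >/dev/null; python3 -c 'from h import *;st()'; done
```

```text
clock: 21.32
eef_pos: [0.6457, -0.1715, 0.1538]
tcp_rot: [0.995, 1.335, -0.998]
contact_force: [1.0, -0.1, 0.0]
gripper_width: 0.0651
t 21.32 p [ 0.6457 -0.1715  0.1538] yaw 0.417 F [ 1.  -0.1  0. ] T [ 0.012 -0.035 -0.052] j7 0.16 w 0.0651
clock: 21.7
eef_pos: [0.646, -0.1722, 0.157]
tcp_rot: [0.995, 1.332, -0.997]
contact_force: [-5.4, 0.1, 4.5]
gripper_width: 0.0387
t 21.7 p [ 0.646  -0.1722  0.157 ] yaw 0.417 F [-5.4  0.1  4.5] T [0.046 1.036 0.092] j7 0.16 w 0.0387
t 21.95 p [ 0.6455 -0.1723  0.1569] yaw 0.214 F [-8.  -0.7  5.4] T [0.07  1.474 0.338] j7 0.0 w 0.0389
t 22.07 p [ 0.6453 -0.1723  0.1569] yaw 0.114 F [-8.7  1.2  6.2] T [0.029 1.601 0.377] j7 -0.07 w 0.0387
t 22.2 p [ 0.6451 -0.1723  0.1569] yaw 0.014 F [-9.5  0.7  6.2] T [0.06  1.727 0.367] j7 -0.15 w 0.0384
t 22.32 p [ 0.6448 -0.1723  0.1569] yaw -0.086 F [-9.8  0.8  6.5] T [0.059 1.889 0.362] j7 -0.23 w 0.0387
t 22.45 p [ 0.6446 -0.1722  0.1569] yaw -0.186 F [-10.2   1.1   7.1] T [0.138 2.084 0.383] j7 -0.31 w 0.0384
```

```bash
for i in 1 2 3; do python3 -m creep '[[[0,0,0,0.1]]]' 0 >/dev/null; python3 -c 'from h import *;st()'; done
```

```text
t 22.57 p [ 0.6444 -0.1721  0.1569] yaw -0.286 F [-11.9   2.5   8.5] T [0.159 2.106 0.38 ] j7 -0.38 w 0.0384
t 22.7 p [ 0.6442 -0.172   0.1569] yaw -0.386 F [-12.5   1.4   8.6] T [0.185 2.318 0.444] j7 -0.46 w 0.0388
t 22.82 p [ 0.644  -0.1719  0.1569] yaw -0.485 F [-13.3   1.5   9.7] T [0.324 2.455 0.499] j7 -0.53 w 0.0386
```

```bash
python3 -m creep '[[[0,0,0,0.1]]]' 0 >/dev/null; python3 -c 'from h import *;st()'
```

```text
t 22.95 p [ 0.6438 -0.1717  0.1569] yaw -0.585 F [-13.2   1.8  10.1] T [0.32  2.584 0.537] j7 -0.61 w 0.0387
```

```bash
python3 -m creep '[[[0,0,0,0.07]]]' 0 >/dev/null; python3 -c 'from h import *;st()'
```

```text
t 23.07 p [ 0.6437 -0.1717  0.1569] yaw -0.654 F [-12.8   2.7  10.5] T [0.369 2.714 0.595] j7 -0.66 w 0.0386
```

```bash
python3 -m creep '[[[0,0,0,0],[0,0,0,0],[-25,0,0,0],[-50,0,0,-0.15],[-50,-30,-40,-0.33],[-50,-64,-84,-0.51],[-50,-94,-122,-0.69],[-50,-104,-135,-0.87],[-40,-104,-135,-1.04],[-20,-104,-135,-1.07],[0,-104,-135,-1.07],[0,-104,-135,-1.07]]]' 65
python3 -c 'from h import *;st()'
python3 -m creep '[[[0,0,0,0],[0,0,0,0],[0,0,0,0]]]' 0
python3 -c 'from h import *;st()'
python3 -m creep '[[[0,0,0,0.1]]]' 0 >/dev/null; python3 -c 'from h import *;st()'
python3 -m creep '[[[0,0,0,0.1]]]' 0 >/dev/null; python3 -c 'from h import *;st()'
```

```text
clock: 24.58
eef_pos: [0.6672, -0.0037, 0.1538]
tcp_rot: [0.996, 1.333, -1.0]
contact_force: [0.4, -1.2, 0.4]
gripper_width: 0.065
t 24.57 p [ 0.6672 -0.0037  0.1538] yaw 0.414 F [ 0.4 -1.2  0.4] T [-0.024 -0.013  0.007] j7 -0.08 w 0.065
clock: 24.95
eef_pos: [0.6682, -0.0033, 0.157]
tcp_rot: [0.996, 1.331, -0.997]
contact_force: [-4.2, -0.2, 4.9]
gripper_width: 0.039
t 24.95 p [ 0.6682 -0.0033  0.157 ] yaw 0.416 F [-4.2 -0.2  4.9] T [-0.167  0.829 -0.041] j7 -0.08 w 0.039
t 25.07 p [ 0.668  -0.0033  0.157 ] yaw 0.316 F [-5.7 -0.4  5.7] T [-0.094  1.081  0.431] j7 -0.15 w 0.0387
t 25.2 p [ 0.6678 -0.0034  0.157 ] yaw 0.214 F [-5.7 -1.2  6.4] T [-0.129  1.227  0.417] j7 -0.23 w 0.0388
```

```bash
python3 -m creep '[[[0,0,0,0.1]]]' 0 >/dev/null; python3 -c 'from h import *;st()'
```

```text
t 25.32 p [ 0.6676 -0.0034  0.157 ] yaw 0.115 F [-6.2 -1.   5.9] T [-0.149  1.345  0.55 ] j7 -0.31 w 0.0387
```

```bash
python3 -c '
from h import *
print(np.mean([manip.observe()["ft_torque"][2] for _ in range(5)]))'
```

```text
0.5500341742282165
```

```bash
python3 -m creep '[[[0,0,0,0.05]]]' 0 >/dev/null; python3 -c 'from h import *;st()'
```

```text
t 25.45 p [ 0.6675 -0.0034  0.157 ] yaw 0.066 F [-5.1 -0.7  7. ] T [-0.251  1.362  0.517] j7 -0.35 w 0.0384
```

```bash
python3 -m creep '[[[0,0,0,0.05]]]' 0 >/dev/null; python3 -c 'from h import *;st()'
```

```text
t 25.57 p [ 0.6674 -0.0034  0.157 ] yaw 0.016 F [-7.  -1.1  7.8] T [-0.211  1.432  0.493] j7 -0.39 w 0.0382
```

```bash
python3 -m creep '[[[0,0,0,0.06]]]' 0 >/dev/null; python3 -c 'from h import *;st()'
```

```text
t 25.7 p [ 0.6673 -0.0033  0.157 ] yaw -0.044 F [-7.8 -1.5  7.8] T [-0.218  1.503  0.624] j7 -0.43 w 0.0389
```

Torque above free turning puts the left foot at about 57 N and the right at about 53 N. I'm releasing and backing away.

```bash
python3 -m creep '[[[0,0,0,0],[0,0,0,0],[0,0,0,0],[-25,0,0,0],[-60,0,0,0],[-100,-40,0,0],[-140,-90,0,0],[-140,-120,0,0],[-140,-120,0,0],[-140,-120,0,0]]]' 70
python3 - <<'E'
from h import *
st()
im=save('wrist','w9.png');np.save('w9.npy',dict(im),allow_pickle=True)
save('scene','s9.png')
f=cv2.imread('pics/s9.png')[190:300,205:365]; cv2.imwrite('pics/s9c.png',cv2.resize(f,None,fx=5,fy=5,interpolation=cv2.INTER_CUBIC))
E
```

```text
clock: 26.95
eef_pos: [0.5511, 0.0174, 0.2964]
tcp_rot: [1.337, 1.121, -1.336]
contact_force: [-0.5, 0.3, -1.2]
gripper_width: 0.0697
t 26.95 p [0.5511 0.0174 0.2964] yaw -0.043 F [-0.5  0.3 -1.2] T [-0.036 -0.02  -0.048] j7 -0.43 w 0.0697
```

View pics/w9.png

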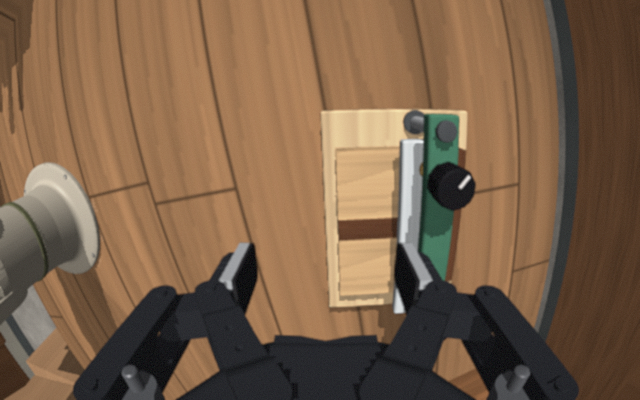

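View pics/s9c.png

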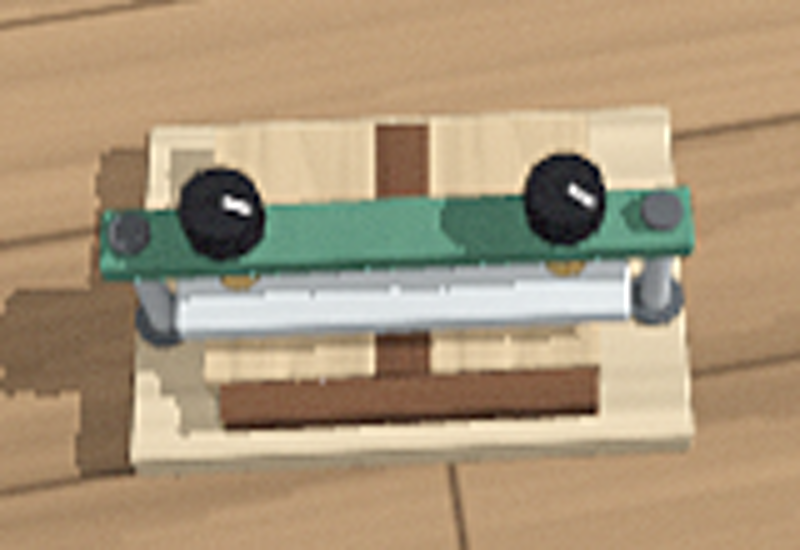

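Run:
```python
from h import *
im=np.load('w9.npy',allow_pickle=True).item()
g=cv2.cvtColor(im['frame'],cv2.COLOR_RGB2GRAY).astype(int)
A=lambda p,z:atz(im,p,z,True)[:2]
def edge(r,lo,hi,sgn):
    p=g[r-2:r+3,lo:hi].mean(0); d=np.diff(p)*sgn; i=d.argmax(); return lo+i+.5+.5
b=[(edge(r,316,334,1),r) for r in (155,285)]
bp=[A(p,.03) for p in b]; d=bp[0]-bp[1];u=d/np.linalg.norm(d);n=np.array([u[1],-u[0]])
print(b,-np.arctan2(d[0],d[1]))
for r in (155,175,195,215,230,250,270,285):
    c=edge(r,332,346,-1)+1; print(r,c,((A((c,r),.054)-bp[0])@n).round(4))
```

```text
[(np.float64(324.0), 155), (np.float64(329.0), 285)] -0.13725008506318218
155 336.0 0.0148
175 336.0 0.0141
195 337.0 0.0147
215 337.0 0.014
230 339.0 0.0161
250 338.0 0.0142
270 339.0 0.015
285 339.0 0.0146
```

```bash
python3 -c '
from h import *
print(order.finish_job()); st()'
```

```text
the job is handed in; nothing more can be done
None
the job is handed in; nothing more can be done
```

I pushed the panel home against the stop: first at the middle of its front edge, then with a nudge right of centre to square it. I then closed the two knobs alternately, right to about 1.97 rad and left to about 2.26 rad. I let go, backed away and handed the job in at about 27 s; no verdict was reported.

**Grip, going by torque:** the rise over free turning was about +0.22 N m on the right and +0.20 to +0.27 N m on the left. That is about 53 N and 57 N. Single readings scattered by about ±10 N: the last left one alone gives 67 N, and the one before it 35 N.

**Bar level:** I didn't measure the lean directly. The knob angles put it at about 0.007 rad at the end and never more than about 0.021 rad on the way.

**Panel:** in the last scene picture it lies against the stop. Its front margin on the base read 14–16 mm all along the edge, against 17 mm expected and 16–16.8 mm just after seating. I took the lower figure for edge-detection bias, since the edge is still parallel. If it is real, the margin to the seating limit (about 13.5 mm) is small.

**Robot and bystanders:** the gripper is open and clear of the press. I never touched the glue, file, pot or tape, but I didn't re-measure where they stand.

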